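# Turn covers over and load the marking bed

## Task

The two or three cast covers on the bench lie hollow side up. Turn every one of them over and lay them side by side flat on the marking bed, smooth face up and fully within the mat so that the hood clears them; when all are loaded, lower the hood gently until it is fully shut. Leave the other things on the bench where they are.

Things in the scene. Friction and masses are not known exactly. Their poses are not given: they have to be found in the camera images.
- cover_a: cast-aluminium box cover, one of two or three alike: a shallow tray 58 mm (x) by 86 mm (y), 24 mm thick (z), smooth on one face, hollow on the other (5 mm walls and floor, two dark bosses inside). Origin: centre of the smooth face; z points from the smooth to the hollow face: up at the start, down once turned over. It can stand by itself on its 58 x 24 mm end
- cover_b: cast-aluminium box cover, one of two or three alike: a shallow tray 58 mm (x) by 86 mm (y), 24 mm thick (z), smooth on one face, hollow on the other (5 mm walls and floor, two dark bosses inside). Origin: centre of the smooth face; z points from the smooth to the hollow face: up at the start, down once turned over. It can stand by itself on its 58 x 24 mm end
- cover_c: cast-aluminium box cover, one of two or three alike: a shallow tray 58 mm (x) by 86 mm (y), 24 mm thick (z), smooth on one face, hollow on the other (5 mm walls and floor, two dark bosses inside). Origin: centre of the smooth face; z points from the smooth to the hollow face: up at the start, down once turned over. It can stand by itself on its 58 x 24 mm end
- bed: the marking bed, fixed: a flat steel plate 360 mm (x) by 156 mm (y) with a black rubber mat 346 x 142 mm, no rim; the mat's top is 14 mm above the bench. Origin: centre of its underside, at bench height. The hood is hinged along its +y long side
- hood (a joint): angle of the bed's grey hood, rad: 0 = shut, 1.6 to 1.85 at the start = standing open on the bed's +y side. A stiff hinge: it stays where it is left; moving it takes 3 to 7 N at the free edge. Shut, it is a cap 360 x 156 mm, 46 mm tall, 5 mm walls, its top 60 mm above the bench, 41 mm clear over the mat; amber window in the top
- hood_hinge (a point): middle of the hinge axis, 78 mm to the +y side of the bed's centre, 14 mm above the bench. It turns with the hood: x along the hinge (the bed's x); -y across the hood to its free edge (156 mm away); z out of the hood's top (46 mm away; up when shut, to the bed's +y side when open)
- hood_grip (a point): middle of the black grip tab, a bar 90 mm long (along the hinge), 24 mm deep, 12 mm thick, on the middle of the hood's free edge: in the hood_hinge frame at y = -168 mm, z = +38 mm; it points up when the hood is open
- tape: roll of pale tape lying flat, 104 mm across, 25 mm high; origin under its centre. Leave alone
- pen: orange marker pen, 130 mm long, 14 mm thick, lying along its x; origin under its middle. Leave alone
- driver: screwdriver lying along its x. Leave alone
- inkcan: white can, 60 mm across, 110 mm high; origin under its centre. Leave alone
- mug: white mug, 80 mm across, 90 mm high; origin under its centre. Leave alone
- scissors: scissors with orange handles, 180 mm long, lying along their x; origin at the pivot. Leave alone

How it is judged:
By the outcome, as a careful person would: the job done as asked, in the order asked, and still so for the second after the job is handed in, with the robot touching nothing.
Of cover_a, cover_b, cover_c only 2 to 3 are there at a start; the rules pass over those that are not, and their reading is None.
At some moment in a run one of cover_a, cover_b, cover_c may be knocked a few centimetres aside while the robot is not near it.
Once in a run the grip may slacken for a moment while it holds something.
It also fails if it takes over 210 s, if anything falls off the work surface, if the arm or the gripper's body presses on something with over 40 N, if the wrist force passes 120 N, or if a joint passes its speed limit or range.

## Robot

A 7-joint arm with a two-finger parallel gripper is mounted at the origin on the work surface. World frame = base frame: x ahead of the robot, y to its left, z up, the work surface at z = 0. Lengths are in mm, angles in degrees, forces in N, time in s.
With the tool pointing down it reaches from about 350 to 900 mm from the base axis. Payload 7.2 kg.
Tool frame: the origin (TCP) lies midway between the tips of the shut fingers; the grasp point (between the pads) lies 19 mm behind it; z points along the fingers, y is the line along which they close (so a half turn about z gives the same grasp; the last joint's range is limited). The gripper opens to 88 mm and grips with 3 to 60 N. Pads are 20 mm wide; open, the fingers measure 115 mm over their backs; the gripper's body (75 mm by 178 mm) begins 61 mm behind the grasp point.
Start: joints at [-78.335, 23.554, -0.728, 91.456, 0.321, 64.991, -4.71], TCP at [167.801, 602.057, 192.353] pointing down, gripper open.
Joint ranges: [-169.25, 169.25], [-16.82, 113.86], [-84.01, 82.57], [7.8, 145.47], [-59.2, 239.2], [7.22, 106.19], [-163.78, 163.78]. Speed limits (degrees/s): [136.94, 136.94, 172.46, 172.46, 180, 180, 180].

## Interface

Orientations are given as [roll, pitch, yaw] about the fixed x, y, z axes, in that order (R = Rz(yaw) Ry(pitch) Rx(roll)).
In Python, from plant import manip gives the robot as it stands. The module is installed in compiled form; this text tells all that it offers.
- The arm moves only by the shell command python3 -m handwheel 'ROWS'. ROWS is JSON, a list of rows, each a list of 5 numbers: the finger opening in mm, from 0 to 87.8, then the shift along the tool's x, y, z in units of 25 mm (1.0 is 25 mm), then the turn about the tool's z in units of 6 degrees (1.0 is 6 degrees). A call has 1 to 5 rows; each row shifts and turns the commanded pose from where the row before left it, along the tool's axes as they then stand; what a row does not reach is not made up. A row lasts 1/8 s, in which the tool goes at most 62.5 mm and 10.7 degrees, less where a joint would pass 70% of its speed; a pose out of reach is approached as far as the arm can. A call is refused whole if a number of a shift passes 1 or a number of a turn 1, either way. A call with a gripper value outside its range is refused whole. The fingers move at their own pace and stop on an object; the grip force is fixed at half the most. Time passes only in rows, so rows that do not move let the fingers close. It gives the time, the measured TCP pose, the force, the opening and the grip force at its end, in the units of the state.
- manip.read_state(): the state, without advancing time (a new reading comes with each control period).
- manip.capture(name): name is "side" or "top" or "wrist"; returns a dict with "image" (420x560x3 uint8, red, green, blue), "z_map" (420x560 float32, mm along the optical axis (not along the pixel's ray), 0 where there is no reading), "K" (3x3 intrinsics, pixels), "k1" (the pictures are not rectified: a ray, as slopes to the right and down, at radius r is drawn at 1 + k1 r^2 times it, then the intrinsics apply), "R" (3x3) and "t" (3): a world point X has camera coordinates R X + t. Camera axes: x right, y down, z forward; pixel columns grow to the right and rows downward; lengths in mm; the calibration is good to about 2 mm. A picture is of the moment at which its call begins.
- manip.job_done(): hands the job in; it is judged then, once.
The state is a dict: "t": time; "joint_positions": joint angles; "joint_velocities": joint speeds; "joint_efforts": joint torques, N m; "tool_pos": TCP position; "ee_rot": TCP orientation; "force": force on the tool from outside, world axes, zero at the start; "torque": the same for the moment, N m; "opening": finger opening in mm; "grip_force": force on a finger pad.
Only numpy, scipy, OpenCV 4.12 (cv2) and the standard library are available. Lean on these libraries where they do the work, as an engineer would, in place of code of your own. Each camera call takes 0.05 s, during which the arm holds its last target. There are 200 camera calls.

## Working session

There is one attempt and no reset: what is moved stays moved. The work goes in short steps, Python scripts to look and compute and a shell command to move; the robot and the scene stay as the last step left them, time stands still between calls to the robot, and variables do not carry over. Pictures are saved under pics/ and viewed, at most 14 in all, crops included, and the job is handed in when it is done.

```bash
mkdir -p pics
cat > h.py <<'E'
import numpy as np, cv2
from plant import manip
def cap(n,save=None):
    c=manip.capture(n)
    if save: cv2.imwrite('pics/'+save,c['image'][:,:,::-1])
    return c
def cloud(c):
    """world xyz per pixel from z_map, undistorted"""
    h,w=c['z_map'].shape; K=np.array(c['K'],float)
    v,u=np.mgrid[:h,:w].astype(np.float32)
    p=cv2.undistortPoints(np.stack([u,v],-1).reshape(-1,1,2),K,np.array([c['k1'],0,0,0,0],float)).reshape(-1,2)
    z=c['z_map'].reshape(-1,1)
    X=np.hstack([p*z,z]); W=(X-np.array(c['t']))@np.array(c['R']); W[z[:,0]==0]=np.nan
    return W.reshape(h,w,3)
def ray(c,uv,zp):
    p=cv2.undistortPoints(np.array(uv,np.float32).reshape(-1,1,2),np.array(c['K'],float),np.array([c['k1'],0,0,0,0],float)).reshape(-1,2)
    R=np.array(c['R']); o=-R.T@np.array(c['t']); d=np.hstack([p,np.ones((len(p),1))])@R
    return o+d*((zp-o[2])/d[:,2])[:,None]
E
python3 - <<'E'
from h import *
s=manip.read_state(); print({k:np.round(v,2) for k,v in s.items()})
for n in('side','top'):
    c=cap(n,n+'0.png'); print(n,np.round(-np.array(c['R']).T@c['t']),np.round(c['R'],2).tolist(),c['k1'])
E
```

```text
{'t': np.float64(0.0), 'joint_positions': array([-78.33,  23.6 ,  -0.73,  91.5 ,   0.32,  64.99,  -4.71]), 'joint_velocities': array([-0.  ,  0.01,  0.01, -0.  , -0.08, -0.07, -0.06]), 'joint_efforts': array([ 0.000e+00, -5.880e+01,  6.400e-01, -2.911e+01, -5.000e-02,
        2.000e-02,  0.000e+00]), 'tool_pos': array([167.68, 601.52, 191.52]), 'ee_rot': array([-1.7991e+02,  1.0000e-02,  1.6443e+02]), 'force': array([-0.26,  0.84,  0.64]), 'torque': array([ 0.03, -0.01,  0.03]), 'grip_force': np.float64(0.0), 'opening': np.float64(87.67)}
side [264. 506. 833.] [[-0.88, -0.47, 0.01], [-0.36, 0.67, -0.65], [0.3, -0.57, -0.76]] -0.0728396393246496
top [ 337.  -83. 1265.] [[0.03, -1.0, -0.02], [-0.99, -0.02, -0.16], [0.16, 0.03, -0.99]] -0.10696068071961706
```

View pics/top0.png

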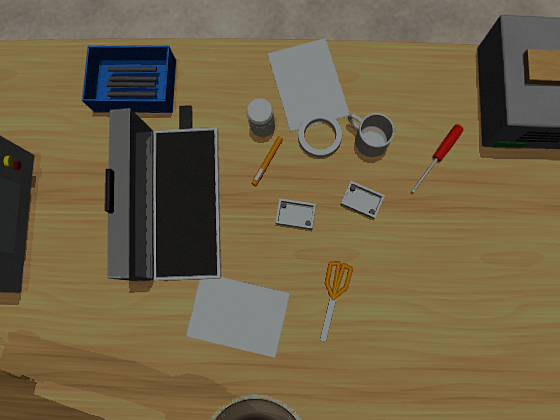

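View pics/side0.png

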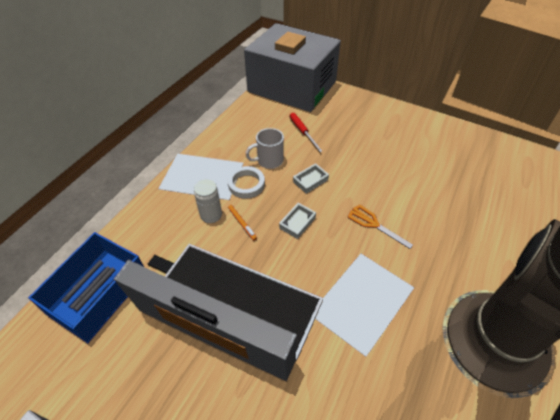

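```bash
cat >> h.py <<'E'
def covers(c,box=None,lo=15,hi=35,W=None):
    """pale-metal blobs raised from bench: (centre,rect size,angle,maxz)"""
    W=cloud(c) if W is None else W
    m=((W[...,2]>lo)&(W[...,2]<hi)).astype(np.uint8)
    if box: x0,x1,y0,y1=box; m[(W[...,0]<x0)|(W[...,0]>x1)|(W[...,1]<y0)|(W[...,1]>y1)]=0
    m=cv2.morphologyEx(m,cv2.MORPH_CLOSE,np.ones((5,5)))
    n,l,st,_=cv2.connectedComponentsWithStats(m)
    for i in range(1,n):
        if st[i,4]<60: continue
        P=W[(l==i)]; P=P[(P[:,2]>lo)&(P[:,2]<hi)]
        r=cv2.minAreaRect(P[:,:2].astype(np.float32))
        print('px',st[i,:4],'c',np.round(r[0],1),'size',np.round(r[1],1),'ang',round(r[2],1),'z',np.round(np.percentile(P[:,2],[5,50,95]),1))
E
python3 - <<'E'
from h import *
for n in('top','side'):
    c=cap(n); W=cloud(c)
    print(n); covers(c,(250,800,-350,250),W=W)
    if n=='top':
        for uv in [(185,200),(250,200),(200,300),(110,200),(125,200),(155,130),(219,129),(155,278),(219,276)]: print(uv,np.round(W[uv[1],uv[0]],1))
        m=((W[...,2]>9)&(W[...,2]<20)&(W[...,1]>0)); P=W[m];P=P[(P[:,0]>150)&(P[:,0]<750)&(P[:,1]<300)]
        P=P[P[:,2]<18]; r=cv2.minAreaRect(P[:,:2].astype(np.float32));print('bed',r,np.median(P[:,2]))
E
```

```text
top
px [298 113  44  43] c [ 724.9 -131.3] size [103.5 101.9] ang 0.1 z [18.2 24.5 28.6]
px [349 119  40  22] c [ 741.1 -247.9] size [100.1  32.4] ang 76.1 z [16.2 25.3 33.8]
px [150 128  70 152] c [556.6 178.4] size [360.1 158. ] ang 2.4 z [15.1 16.2 19. ]
px [356 134  31  22] c [ 696.6 -245.6] size [77.9 32. ] ang 63.2 z [16.9 25.4 34. ]
px [265 136  17  28] c [686.6 -21.5] size [ 9.8 72.6] ang 59.6 z [15.1 16.2 17.9]
px [341 181  44  37] c [ 571.4 -232.8] size [86.3 59.8] ang 67.4 z [17.  22.9 27.5]
px [275 198  41  31] c [534.8 -78.4] size [86.2 58.9] ang 82.4 z [17.1 22.7 27.2]
(185, 200) [562.1 182.2   6.4]
(250, 200) [566.5  28.8   1.5]
(200, 300) [329.8 136.8  -3.4]
(110, 200) [525.7 298.  191.2]
(125, 200) [530.3 274.  168.8]
(155, 130) [733.3 266.5   4.8]
(219, 129) [ 7.398e+02  1.109e+02 -6.000e-01]
(155, 278) [376.8 241.9   9.8]
(219, 276) [385.8  92.5  14. ]
bed ((508.4537048339844, 158.77015686035156), (303.5126647949219, 479.1542053222656), 87.04039764404297) 13.598770488315047
side
px [246 154  37  12] c [ 719.4 -221. ] size [104.5  31.2] ang 28.0 z [16.1 24.2 33.5]
px [293 164  36  26] c [ 572.8 -229.4] size [87.7 60.7] ang 66.5 z [15.7 20.3 24.2]
px [227 167  37  28] c [ 726.9 -126.9] size [101.6 100.5] ang 29.9 z [16.6 21.9 25. ]
px [279 202  37  33] c [536.1 -76.3] size [88.7 59.6] ang 82.2 z [16.5 21.1 24.4]
px [199 204  22  17] c [738.8  20.1] size [57.5 26.7] ang 49.2 z [15.6 25.6 33.9]
```

```bash
cat >> h.py <<'E'
def go(x,y,z,yaw=None):
    """print the shift (in row units) in the present tool axes, and the turn"""
    s=manip.read_state(); p=s['tool_pos']; a=np.radians(s['ee_rot'][2]); d=np.array([x,y,z])-p
    u=np.array([np.cos(a)*d[0]+np.sin(a)*d[1], np.sin(a)*d[0]-np.cos(a)*d[1], -d[2]])/25
    t=0 if yaw is None else ((s['ee_rot'][2]-yaw+180)%360-180)/6
    print('at',np.round(p,1),'yaw',round(s['ee_rot'][2],2),'open',round(s['opening'],1),'F',np.round(s['force'],1),'t',round(s['t'],1),'-> units',np.round(u,2),'turn',round(t,2))
E
H="python3 -m handwheel"
$H '[[87,0,0,-1,1],[87,0,0,-1,1],[87,0,0,-1,1],[87,0,0,-1,1],[87,0,0,0,1]]' && $H '[[87,0,0,0,1],[87,0,0,0,1],[87,0,0,0,1],[87,0,0,0,1],[87,0,0,0,1]]' && $H '[[87,0,0,0,1],[87,0,0,0,1],[87,0,0,0,1],[87,0,0,0,0.67],[87,0,0,0,0]]'
python3 -c "from h import *; go(540,-44,100,82.4)"
```

```text
t: 0.82
tool_pos: [168.1, 602.9, 294.6]
ee_rot: [179.8, -0.1, 134.2]
force: [0.2, 0.5, -0.6]
opening: 86.9
grip_force: 0.0
t: 1.45
tool_pos: [167.8, 601.9, 292.1]
ee_rot: [-180.0, 0.0, 104.2]
force: [-0.7, -1.0, 1.1]
opening: 87.1
grip_force: 0.0
t: 2.08
tool_pos: [167.7, 601.9, 292.1]
ee_rot: [180.0, 0.0, 82.4]
force: [-0.1, 0.8, -0.7]
opening: 86.9
grip_force: 0.0
at [167.7 601.9 292.1] yaw 82.44 open 86.9 F [-0.1  0.8 -0.7] t 2.1 -> units [-23.65  18.16   7.68] turn 0.01
```

```bash
H="python3 -m handwheel"
$H '[[87,-1,0.8,0,0],[87,-1,0.8,0,0],[87,-1,0.8,0,0],[87,-1,0.8,0,0],[87,-1,0.8,0,0]]' >/dev/null && $H '[[87,-1,0.8,0,0],[87,-1,0.8,0,0],[87,-1,0.8,0,0],[87,-1,0.8,0,0],[87,-1,0.8,0,0]]' >/dev/null && $H '[[87,-1,0.8,0,0],[87,-1,0.8,0,0],[87,-1,0.8,0,0],[87,-1,0.8,0,0],[87,-1,0.8,0,0]]' && $H '[[87,-1,0.8,0,0],[87,-1,0.8,0,0],[87,-1,0.8,0,0],[87,-1,0.8,0,0],[87,-1,0.8,0,0]]' >/dev/null && $H '[[87,-1,0.7,1,0],[87,-1,0.7,1,0],[87,-1,0.7,1,0],[87,-0.65,0.06,1,0],[87,0,0,1,0]]'
$H '[[87,0,0,1,0],[87,0,0,0,0],[87,0,0,0,0]]' >/dev/null
python3 - <<'E'
from h import *
go(540,-44,4,82.4)
c=cap('wrist','w1.png'); covers(c,(440,640,-200,50))
covers(cap('side'),(440,640,-200,-40))
print(np.round(-np.array(c['R']).T@c['t']),np.round(c['R'],2).tolist())
E
```

```text
t: 3.95
tool_pos: [416.1, 189.7, 292.5]
ee_rot: [180.0, -0.0, 82.5]
force: [0.9, -0.4, 0.2]
opening: 86.9
grip_force: 0.0
t: 5.2
tool_pos: [539.6, -45.9, 166.5]
ee_rot: [180.0, 0.0, 82.4]
force: [0.4, 0.3, 0.8]
opening: 86.9
grip_force: 0.0
at [540.2 -44.1 143.2] yaw 82.44 open 87.1 F [-0.4  0.1  0.8] t 5.6 -> units [ 0.   -0.01  5.57] turn 0.01
px [340 119  37  19] c [622.9  12.7] size [ 8.2 39.3] ang 63.0 z [15.6 16.8 18.1]
px [254 185  57  79] c [534.6 -77.7] size [85.5 58.1] ang 82.7 z [17.  23.6 25.1]
px [312 304  44  13] c [ 580.5 -190. ] size [15.1 50.8] ang 84.2 z [15.6 22.5 24.6]
px [280 202  36  31] c [535.9 -79.4] size [82.6 60.1] ang 83.7 z [15.8 20.9 24.4]
[550.  31. 336.] [[0.99, -0.13, 0.0], [-0.13, -0.95, 0.28], [-0.04, -0.28, -0.96]]
```

View pics/w1.png

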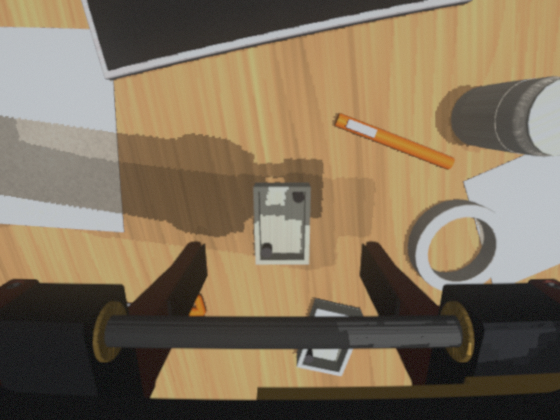

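```bash
H="python3 -m handwheel"
$H '[[87,0,0,1,0],[87,0,0,1,0],[87,0,0,1,0],[87,0,0,1,0],[87,0,0,1,0]]' >/dev/null && $H '[[87,0,0,0.55,0],[87,0,0,0,0],[40,0,0,0,0],[40,0,0,0,0],[40,0,0,0,0]]' && $H '[[40,0,0,0,0],[40,0,0,0,0],[40,0,0,0,0]]' && $H '[[40,0,0,-1,0],[40,0,0,-1,0],[40,0,0,-1,0],[40,0,0,-1,0],[40,0,0,0,0]]'
python3 -c "
from h import *
cap('side','s2.png');c=cap('wrist','w2.png')
im=np.hstack([cv2.imread('pics/s2.png')[120:330,180:460],cv2.imread('pics/w2.png')[100:310,140:420]]);cv2.imwrite('pics/m2.png',im)"
```

```text
t: 6.92
tool_pos: [540.1, -43.9, 4.2]
ee_rot: [179.9, -0.0, 82.4]
force: [0.1, 0.5, 0.1]
opening: 60.7
grip_force: 0.0
t: 7.3
tool_pos: [539.7, -44.0, 3.6]
ee_rot: [-180.0, -0.0, 82.4]
force: [0.8, 0.4, 0.2]
opening: 40.2
grip_force: 0.0
t: 7.92
tool_pos: [540.9, -44.1, 105.1]
ee_rot: [179.8, -0.1, 82.4]
force: [0.5, -0.5, -1.3]
opening: 39.9
grip_force: 0.0
```

View pics/m2.png

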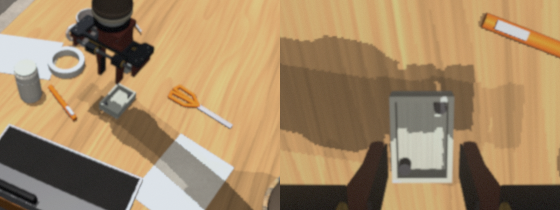

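Run:
```python
from h import *
for n in('wrist','side','top'): print(n); covers(cap(n),(440,640,-300,0))
go(540,-44,4,82.4)
```

```text
wrist
px [251 194  65  89] c [534.6 -77.7] size [87.1 58.1] ang 82.5 z [16.9 23.5 25. ]
px [299 349  21  38] c [ 548.7 -231.6] size [61.2 18. ] ang 67.5 z [16.2 22.9 24.5]
side
px [279 204  37  31] c [535.9 -76.6] size [88.1 58.8] ang 83.4 z [15.8 21.1 24.3]
top
px [341 181  44  37] c [ 571.7 -232.9] size [86.5 58.8] ang 67.4 z [16.6 22.7 27.1]
px [289 200  27  29] c [532.4 -93.9] size [54.9 58.5] ang 82.9 z [17.3 22.4 26.8]
at [539.1 -43.9 102.7] yaw 82.41 open 39.5 F [-0.  -0.5 -0.6] t 8.2 -> units [0.   0.04 3.95] turn 0.0
```

Run:
```python
from h import *
for n in ('wrist','side'):
    W=cloud(cap(n)); q=W.reshape(-1,3); q=q[(q[:,2]>85)&(q[:,2]<125)&(abs(q[:,0]-540)<70)&(abs(q[:,1]+44)<80)]
    print(n,len(q)); 
    for lo in range(85,125,5):
        p=q[(q[:,2]>=lo)&(q[:,2]<lo+5)]
        if len(p)>5: print(lo,len(p),np.round(p.min(0)),np.round(p.max(0)),np.round(np.median(p,0)))
```

```text
wrist 0
side 0
```

Run:
```python
from h import *
for n in ('wrist','side','top'):
    c=cap(n,n+'3.png'); W=cloud(c); q=W.reshape(-1,3); q=q[(q[:,2]>60)&(abs(q[:,0]-540)<200)&(abs(q[:,1]+44)<150)]
    print(n,len(q),np.nanmin(c['z_map'][c['z_map']>0])); 
    for lo in range(60,300,20):
        p=q[(q[:,2]>=lo)&(q[:,2]<lo+20)]
        if len(p)>5: print(lo,len(p),np.round(p.min(0)),np.round(p.max(0)),np.round(np.median(p,0)))
im=cv2.imread('pics/side3.png')[100:260,200:400];cv2.imwrite('pics/c3.png',cv2.resize(im,None,fx=3.5,fy=3.5))
```

```text
wrist 68514 54.945206
60 1620 [719. -21.  60.] [740.  36.  80.] [724.  11.  71.]
80 1228 [719. -20.  80.] [738.  33.  99.] [722.   7.  88.]
120 257 [512. -57. 132.] [569. -29. 140.] [520. -37. 137.]
140 981 [512. -57. 140.] [569. -29. 160.] [520. -37. 151.]
160 1565 [509. -58. 160.] [572. -29. 180.] [557. -37. 171.]
180 1803 [510. -60. 180.] [571. -29. 200.] [521. -37. 189.]
200 4581 [462. -67. 200.] [623.  -2. 220.] [559. -33. 217.]
220 40167 [464. -60. 220.] [620.  -2. 240.] [538. -19. 231.]
240 16312 [482. -34. 240.] [599. -12. 254.] [543. -24. 248.]
side 14828 283.5436
60 80 [722.  -5.  60.] [739.  36.  80.] [727.  21.  69.]
80 90 [723. -10.  80.] [740.  35. 100.] [728.  20.  91.]
100 86 [725. -11. 100.] [740.  35. 110.] [733.  14. 106.]
120 37 [512. -55. 131.] [570. -28. 140.] [561. -38. 137.]
140 88 [511. -54. 141.] [570. -28. 160.] [560. -37. 150.]
160 96 [509. -56. 161.] [573. -27. 180.] [561. -37. 170.]
180 66 [509. -57. 180.] [575. -28. 200.] [563. -36. 186.]
200 124 [456. -82. 200.] [624.   0. 220.] [562. -29. 217.]
220 587 [451. -77. 220.] [630.   1. 240.] [538. -18. 230.]
240 1104 [449. -86. 240.] [632.   2. 260.] [503. -29. 253.]
260 238 [497. -56. 260.] [561. -15. 280.] [520. -20. 269.]
280 198 [497. -71. 280.] [558.  -4. 300.] [504. -19. 294.]
top 14521 423.33398
60 14 [730. -21.  62.] [740.  34.  78.] [736. -16.  73.]
80 29 [729. -19.  80.] [740.  33. 100.] [734. -13.  95.]
100 83 [728. -16. 100.] [740.  32. 115.] [736.   2. 109.]
220 83 [480. -75. 220.] [514. -46. 240.] [495. -68. 235.]
240 324 [448. -68. 241.] [499. -31. 260.] [465. -54. 255.]
260 6 [453. -62. 260.] [499. -45. 268.] [481. -59. 263.]
280 10 [496. -72. 294.] [503. -63. 300.] [497. -66. 297.]
```

View pics/c3.png

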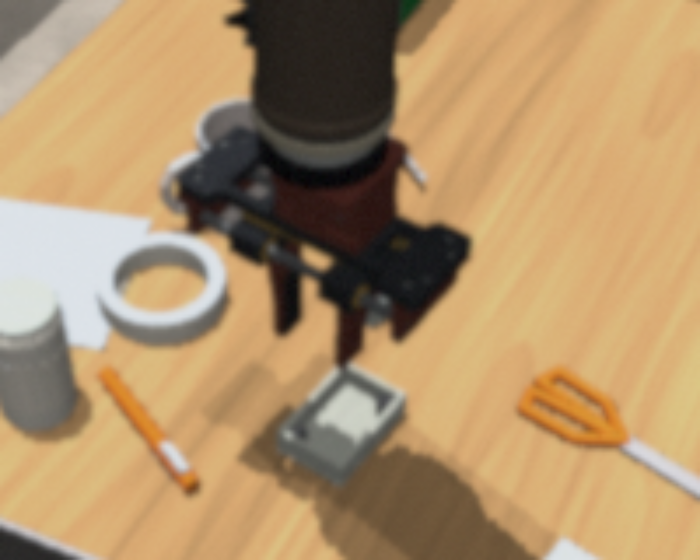

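```bash
H="python3 -m handwheel"
$H '[[87,0,0,0,0],[87,0,0,0,0],[87,0,0,0,0],[87,0,0,0,0]]' >/dev/null
python3 - <<'E'
from h import *
go(540,-44,4)
for n in ('wrist','side'):
    c=cap(n,n+'4.png'); W=cloud(c); q=W.reshape(-1,3); q=q[(q[:,2]>80)&(q[:,2]<200)&(abs(q[:,0]-540)<70)&(abs(q[:,1]+44)<50)]
    print(n,len(q),np.round(np.percentile(q[:,2],[0,1,5,50])), (c['z_map']==0).sum())
    z=c['z_map']; v,u=np.nonzero(z==0); print(u.min(),u.max(),v.min(),v.max()) if len(u) else 0
    # project nominal tip points
    a=np.radians(82.4); s=manip.read_state()['tool_pos']
    for d in(-43,43):
      for dz in (0,19,30):
        X=s+np.array([np.sin(a)*d,-np.cos(a)*d,dz]); k=np.array(c['R'])@X+c['t']; p=k[:2]/k[2]; p=p*(1+c['k1']*(p@p)); print(d,dz,np.round(np.array(c['K'])[:2,:2]@p+np.array(c['K'])[:2,2]),round(k[2]), )
E
```

```text
at [539.7 -44.  103.6] yaw 82.41 open 76.6 F [0.7 0.2 0.2] t 8.9 -> units [0.   0.01 3.98] turn 0
wrist 6208 [133. 135. 140. 175.] 978
0 559 0 419
-43 0 [218. 238.] 206
-43 19 [212. 250.] 188
-43 30 [207. 258.] 177
43 0 [349. 238.] 206
43 19 [355. 250.] 188
43 30 [360. 258.] 177
side 280 [132. 133. 136. 164.] 941
1 559 0 419
-43 0 [306. 213.] 938
-43 19 [306. 208.] 923
-43 30 [306. 205.] 915
43 0 [276. 197.] 970
43 19 [276. 192.] 955
43 30 [276. 188.] 947
```

View pics/wrist4.png

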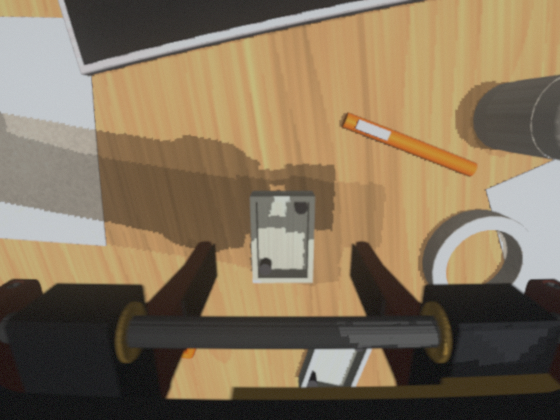

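```bash
H="python3 -m handwheel"
$H '[[87,0,0,1,0],[87,0,0,1,0],[87,0,0,1,0],[87,0,0,0.9,0],[87,0,0,0,0]]' | grep -E "pos|force" && $H '[[87,0,0,0.2,0],[87,0,0,0,0]]'| grep -E "pos|force" && $H '[[87,0,0,0.2,0],[87,0,0,0,0]]' | grep -E "pos|force"
python3 - <<'E'
from h import *
W=cloud(cap('side')); q=W.reshape(-1,3)
z0=manip.read_state()['tool_pos'][2]
q=q[(q[:,2]>z0+15)&(q[:,2]<z0+90)&(abs(q[:,0]-540)<70)&(abs(q[:,1]+44)<20)&((abs(q[:,0]-540)>35)|(q[:,2]>40))]
print(z0,np.round(np.sort(q[:,2])[:10]))
E
```

```text
tool_pos: [538.5, -44.1, 4.9]
force: [0.3, 0.1, 0.6]
grip_force: 0.0
tool_pos: [540.1, -43.9, 1.6]
force: [0.7, -0.3, 0.8]
grip_force: 0.0
tool_pos: [539.6, -43.8, -4.0]
force: [0.1, -0.5, 0.1]
grip_force: 0.0
-3.892909344608481 [24. 26. 26. 26. 26. 26. 27. 28. 28. 28.]
```

```bash
H="python3 -m handwheel"
$H '[[87,0,0,0.3,0],[87,0,0,0,0]]' | grep -E "pos|force" && $H '[[87,0,0,0.3,0],[87,0,0,0,0]]'| grep -E "pos|force" && $H '[[87,0,0,0.15,0],[87,0,0,0,0]]' | grep -E "pos|force"
$H '[[40,0,0,0,0],[40,0,0,0,0],[40,0,0,0,0],[40,0,0,0,0],[40,0,0,0,0]]'
$H '[[40,0,0,0,0],[40,0,0,0,0]]'
```

```text
tool_pos: [539.2, -43.9, -12.0]
force: [-0.1, -0.3, 0.3]
grip_force: 0.0
tool_pos: [539.2, -44.0, -19.6]
force: [-0.8, -0.2, 1.1]
grip_force: 0.0
tool_pos: [539.6, -44.0, -22.9]
force: [0.4, 0.3, 0.9]
grip_force: 0.0
t: 11.58
tool_pos: [539.7, -44.0, -22.6]
ee_rot: [180.0, -0.0, 82.4]
force: [0.2, 0.3, 1.4]
opening: 58.0
grip_force: 30.0
t: 11.82
tool_pos: [539.7, -44.0, -22.6]
ee_rot: [180.0, -0.0, 82.4]
force: [-1.2, 0.8, 2.3]
opening: 57.8
grip_force: 30.0
```

```bash
H="python3 -m handwheel"
$H '[[40,0,0,-1,0],[40,0,0,-1,0],[40,0,0,-1,0],[40,0,0,-1,0],[40,0,0,-1,0]]'; $H '[[40,0,0,0,0],[40,0,0,0,0]]'
cat >> h.py <<'E'
def held(r=75):
    """points hanging round the tool, below the fingers' roots: principal direction in tool x-z"""
    s=manip.read_state(); p=s['tool_pos']; a=np.radians(s['ee_rot'][2])
    for n in('side','wrist'):
        W=cloud(cap(n)).reshape(-1,3); d=W-p
        X=d[:,0]*np.cos(a)+d[:,1]*np.sin(a); Y=d[:,0]*np.sin(a)-d[:,1]*np.cos(a)
        m=(abs(Y)<28)&(abs(X)<110)&(W[:,2]>25)&(d[:,2]<70)&(d[:,2]>-80)
        if m.sum()<20: print(n,'none');continue
        P=np.c_[X,d[:,2]-29][m]; print(n,m.sum(),'x,z rel tips: lo',np.round(P.min(0)),'hi',np.round(P.max(0)))
        r=cv2.minAreaRect(P.astype(np.float32)); print('  rect',np.round(r[0]),np.round(r[1]),round(r[2]))
E
python3 - <<'E'
from h import *
go(540,-44,0);held()
cap('side','s5.png');cap('wrist','w5.png')
im=np.hstack([cv2.imread('pics/s5.png')[100:300,200:400],cv2.imread('pics/w5.png')[150:350,180:380]]);cv2.imwrite('pics/m5.png',cv2.resize(im,None,fx=2,fy=2))
E
```

```text
t: 12.45
tool_pos: [539.4, -44.0, 102.9]
ee_rot: [-180.0, 0.0, 82.4]
force: [-0.2, -0.1, -2.4]
opening: 57.9
grip_force: 30.0
t: 12.7
tool_pos: [539.1, -43.7, 101.4]
ee_rot: [-179.9, -0.0, 82.4]
force: [-0.4, -0.1, -1.6]
opening: 57.8
grip_force: 30.0
at [539.1 -43.7 101.4] yaw 82.42 open 57.8 F [-0.4 -0.1 -1.6] t 12.7 -> units [-0.01  0.04  4.06] turn 0
side 368 x,z rel tips: lo [-62.  -9.] hi [12. 18.]
  rect [-25.   4.] [74. 28.] 1
wrist 11840 x,z rel tips: lo [-76.  -7.] hi [ 9. 20.]
  rect [-34.   8.] [26. 86.] 88
```

View pics/m5.png

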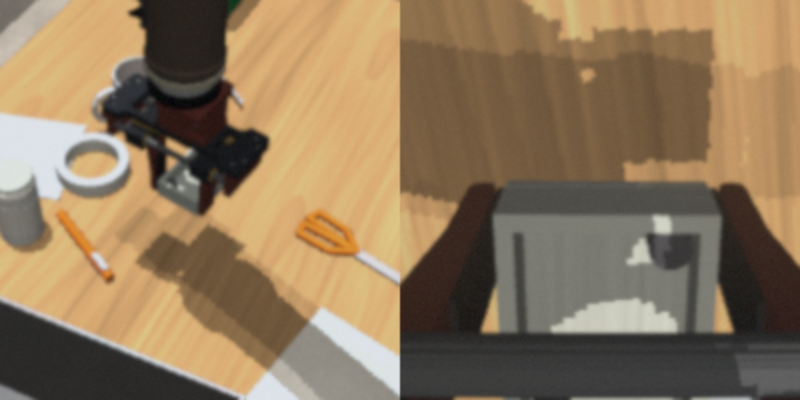

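```bash
H="python3 -m handwheel"
$H '[[40,0,0,1,0],[40,0,0,1,0],[40,0,0,1,0],[40,0,0,1,0],[40,0,0,0.5,0]]' >/dev/null; $H '[[40,0,0,0.4,0],[40,0,0,0,0]]';  $H '[[40,0,0,0.07,0],[40,0,0,0,0],[75,0,0,0,0],[75,0,0,0,0],[75,0,0,0,0]]'
$H '[[75,0.52,0,-0.5,0],[75,0,0,0,0],[40,0,0,0,0],[40,0,0,0,0],[40,0,0,0,0]]'; $H '[[40,0,0,0,0],[40,0,0,0,0],[40,0,0,0,0]]'
$H '[[40,0,0,-1,0],[40,0,0,-1,0],[40,0,0,-1,0],[40,0,0,-1,0],[40,0,0,-1,0]]'
$H '[[40,0,0,0,0],[40,0,0,0,0]]' >/dev/null
python3 - <<'E'
from h import *
go(540,-44,0);held()
E
```

```text
t: 13.78
tool_pos: [539.5, -44.1, -20.5]
ee_rot: [-180.0, 0.0, 82.4]
force: [0.5, -0.1, -1.5]
opening: 57.8
grip_force: 30.0
t: 14.4
tool_pos: [539.9, -44.0, -21.7]
ee_rot: [180.0, -0.0, 82.4]
force: [-0.5, 0.5, 0.4]
opening: 75.1
grip_force: 0.0
t: 15.02
tool_pos: [541.1, -31.6, -9.7]
ee_rot: [-180.0, 0.0, 82.4]
force: [0.4, 0.2, -0.4]
opening: 56.4
grip_force: 30.0
t: 15.4
tool_pos: [541.3, -31.1, -9.5]
ee_rot: [-180.0, -0.0, 82.4]
force: [-0.5, -0.8, -0.7]
opening: 55.9
grip_force: 30.0
t: 16.02
tool_pos: [541.2, -31.0, 116.3]
ee_rot: [-180.0, -0.0, 82.4]
force: [0.3, 0.5, -1.5]
opening: 56.4
grip_force: 30.0
at [540.9 -30.7 114.7] yaw 82.43 open 56.7 F [-0.4  0.7 -1.8] t 16.3 -> units [-0.53  0.03  4.59] turn 0
side 331 x,z rel tips: lo [-79. -29.] hi [12. 39.]
  rect [-22. -11.] [113.  41.] 37
wrist 9229 x,z rel tips: lo [-90. -25.] hi [ 9. 41.]
  rect [-29.  -4.] [112.  55.] 32
```

```bash
H="python3 -m handwheel"
$H '[[40,0,0,-1,0],[40,0,0,0.25,0],[40,0,0,0.25,0],[40,0,0,0.25,0],[40,0,0,0.25,0]]' >/dev/null
$H '[[40,0,0,-1,0],[40,0,0,0.25,0],[40,0,0,0.25,0],[40,0,0,0.25,0],[40,0,0,0.25,0]]' 
$H '[[40,0,0,0,0],[40,0,0,0,0]]' >/dev/null
python3 - <<'E'
from h import *
go(540,-44,0);held()
cap('side','s6.png');cap('wrist','w6.png')
im=np.hstack([cv2.imread('pics/s6.png')[100:300,200:400],cv2.imread('pics/w6.png')[150:350,180:380]]);cv2.imwrite('pics/m6.png',cv2.resize(im,None,fx=2,fy=2))
E
```

```text
t: 17.62
tool_pos: [540.9, -31.1, 114.5]
ee_rot: [-179.9, 0.0, 82.4]
force: [0.3, 1.1, -1.2]
opening: 56.6
grip_force: 23.0
at [541.6 -31.3 115.7] yaw 82.4 open 40.4 F [ 0.2 -0.2 -0.3] t 17.9 -> units [-0.51  0.    4.63] turn 0
side 745 x,z rel tips: lo [ -11. -109.] hi [50. 41.]
  rect [  9. -38.] [ 46. 157.] 14
wrist 6661 x,z rel tips: lo [ -19. -109.] hi [41. 41.]
  rect [  0. -37.] [ 53. 157.] 11
```

View pics/m6.png

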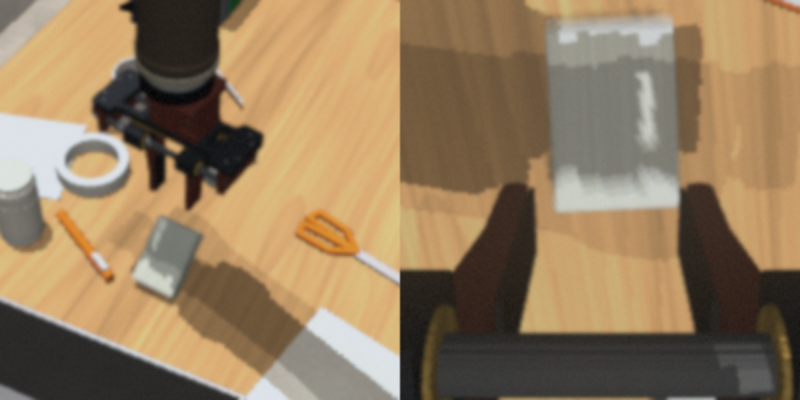

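```bash
H="python3 -m handwheel"
$H '[[87,0,0,0,0],[87,0,0,0,0],[87,0,0,0,0],[87,0,0,0,0],[87,0,0,0,0]]' >/dev/null
python3 - <<'E'
from h import *
for n in('top','side','wrist'): print(n);covers(cap(n,n[0]+'7.png'),(440,640,-300,30))
im=np.hstack([cv2.imread('pics/s7.png')[100:300,200:400],cv2.imread('pics/w7.png')[100:300,180:380]]);cv2.imwrite('pics/m7.png',cv2.resize(im,None,fx=2,fy=2))
E
```

```text
top
px [341 181  44  38] c [ 571.4 -232.8] size [87.2 59.3] ang 68.3 z [16.5 22.7 27.8]
px [283 197  18  27] c [542.1 -69.4] size [37.1 58.3] ang 85.2 z [19.1 23.2 26.8]
side
px [270 210  37  33] c [545.4 -43.3] size [89.5 59.2] ang 86.2 z [18.6 22.3 24.6]
wrist
px [342 131  43  23] c [620.8  13.5] size [ 8.1 40.3] ang 63.1 z [15.4 16.8 18. ]
px [254 168  66  90] c [544.  -44.4] size [85.4 58.1] ang 85.6 z [22.8 24.  25.2]
px [298 349  21  38] c [ 548.5 -231.3] size [63.5 18.4] ang 68.9 z [16.1 22.9 24.5]
px [345 349  24  37] c [ 592.8 -233.2] size [59.8 16.6] ang 67.2 z [16.7 23.1 24.5]
```

View pics/m7.png

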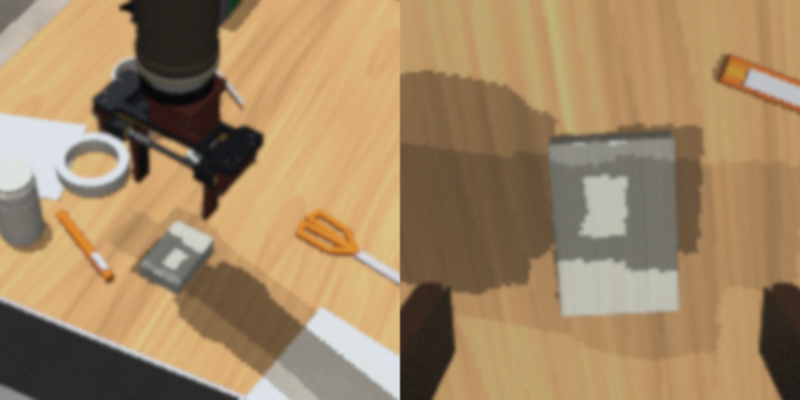

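Run:
```python
from h import *
go(544.3,-44,-21,85.8)
c=cap('top'); im=c['image'].astype(int); W=cloud(c)
# mat: dark pixels in the bed region -> rays onto z=14
m=((im.max(2)<60)&(W[...,2]<22)&(W[...,0]>340)&(W[...,0]<770)&(W[...,1]>80)&(W[...,1]<270)).astype(np.uint8)
m=cv2.morphologyEx(m,cv2.MORPH_OPEN,np.ones((3,3)))
cs,_=cv2.findContours(m,0,cv2.CHAIN_APPROX_NONE); k=max(cs,key=cv2.contourArea)
P=ray(c,k.reshape(-1,2),14); print('mat',cv2.minAreaRect(P[:,:2].astype(np.float32)))
e=P[:,:2]; 
for name,sel in (('-y',e[:,1]<np.percentile(e[:,1],30)),):
    q=e[sel&(e[:,0]>420)&(e[:,0]<700)]; print(name,np.polyfit(q[:,0]-556,q[:,1],1))
```

```text
at [541.4 -31.1 115.6] yaw 82.41 open 86.8 F [-1.1  0.8 -0.2] t 18.9 -> units [-0.5   0.18  5.46] turn -0.56
mat ((568.1719970703125, 180.63040161132812), (319.55487060546875, 140.03811645507812), 3.744661569595337)
-y [ -0.29960856 149.19003674]
```

```bash
H="python3 -m handwheel"
$H '[[87,-0.5,0.18,1,-0.56],[87,0,0,1,0],[87,0,0,1,0],[87,0,0,1,0],[87,0,0,1,0]]' >/dev/null
$H '[[87,0,0,0.45,0],[87,0,0,0,0],[40,0,0,0,0],[40,0,0,0,0],[40,0,0,0,0]]'
$H '[[40,0,0,0,0],[40,0,0,0,0],[40,0,0,0,0],[40,0,0,-1,0],[40,0,0,-1,0]]'
$H '[[40,0,0,-1,-1],[40,0,0,-1,-0.15],[40,0,0,0,0]]' >/dev/null
python3 -c "
from h import *
go(621.7,176.5,80,92.7);held()"
```

```text
t: 20.15
tool_pos: [544.6, -44.0, -20.1]
ee_rot: [179.9, -0.0, 85.8]
force: [0.1, 0.1, -0.1]
opening: 60.3
grip_force: 0.0
t: 20.78
tool_pos: [543.6, -44.1, 29.5]
ee_rot: [-179.9, 0.0, 85.8]
force: [-0.1, 0.5, -2.1]
opening: 57.9
grip_force: 30.0
at [545.3 -44.2  80.6] yaw 92.66 open 57.7 F [-0.2  0.3 -1.9] t 21.1 -> units [8.67 3.46 0.02] turn -0.01
side 714 x,z rel tips: lo [-43. -12.] hi [46. 36.]
  rect [ 3. 13.] [46. 88.] 87
wrist 14994 x,z rel tips: lo [-29. -11.] hi [43. 41.]
  rect [13. 19.] [39. 75.] 72
```

```bash
H="python3 -m handwheel"
$H '[[40,1,0.4,0,0],[40,1,0.4,0,0],[40,1,0.4,0,0],[40,1,0.4,0,0],[40,1,0.4,0,0]]' >/dev/null
$H '[[40,1,0.4,0,0],[40,1,0.4,0,0],[40,1,0.4,0,0],[40,0.67,0.26,0,0],[40,0,0,0,0]]' >/dev/null
$H '[[40,0,0,0.7,0],[40,0,0,0.7,0],[40,0,0,0.7,0],[40,0,0,0.6,0],[40,0,0,0,0]]'
$H '[[40,0,0,0.4,0],[40,0,0,0.2,0],[40,0,0,0,0]]'
python3 -c "
from h import *
go(621.7,176.5,-5.5,92.7)"
```

```text
t: 23.12
tool_pos: [619.5, 176.0, 10.1]
ee_rot: [-179.9, 0.1, 92.7]
force: [0.3, -0.4, -0.7]
opening: 57.9
grip_force: 30.0
t: 23.5
tool_pos: [620.3, 176.5, -3.4]
ee_rot: [-180.0, 0.0, 92.7]
force: [-0.2, 0.1, -1.6]
opening: 57.4
grip_force: 30.0
at [620.3 176.5  -3.4] yaw 92.67 open 57.4 F [-0.2  0.1 -1.6] t 23.5 -> units [-0.    0.05  0.08] turn -0.0
```

```bash
H="python3 -m handwheel"
$H '[[40,0,0,0.1,0],[40,0,0,0,0],[72,0,0,0,0],[72,0,0,0,0],[72,0,0,0,0]]'
$H '[[72,0,0,-1,0],[72,0,0,-1,0],[72,0,0,-1,0],[72,0,0,-1,0],[72,0,0,-1,0]]'
$H '[[87,-1,-0.1,0,1],[87,-1,-0.1,0,1],[87,-1,-0.1,0,1],[87,-1,-0.1,0,1],[87,-1,-0.1,0,0.2]]' >/dev/null
python3 - <<'E'
from h import *
a=np.radians(67.5); go(571.5+46*np.cos(a),-231.5+46*np.sin(a),100,67.5)
print('bed');covers(cap('top'),(380,740,90,255),lo=28,hi=48); covers(cap('top'),(440,640,-300,0))
E
```

```text
t: 24.12
tool_pos: [620.7, 176.5, -5.5]
ee_rot: [180.0, -0.0, 92.7]
force: [0.9, 0.2, 0.0]
opening: 71.9
grip_force: 0.0
t: 24.75
tool_pos: [620.5, 176.4, 120.3]
ee_rot: [180.0, -0.0, 92.7]
force: [0.9, -0.3, 0.1]
opening: 71.8
grip_force: 0.0
at [587.9  55.4 119.4] yaw 67.45 open 87.4 F [ 0.2  0.5 -0. ] t 25.4 -> units [-9.01  3.79  0.77] turn -0.01
bed
px [341 181  44  37] c [ 571.6 -232.9] size [86.8 59.5] ang 67.7 z [16.5 22.3 27.1]
```

```bash
H="python3 -m handwheel"
$H '[[87,-1,0.4,0,0],[87,-1,0.4,0,0],[87,-1,0.4,0,0],[87,-1,0.4,0,0],[87,-1,0.4,0,0]]' >/dev/null
$H '[[87,-1,0.45,0,0],[87,-1,0.45,0,0],[87,-1,0.45,0,0],[87,-1,0.44,0,0],[87,0,0,0,0]]' >/dev/null
$H '[[87,0,0,0,0],[87,0,0,0,0]]' >/dev/null
python3 - <<'E'
from h import *
for n in ('wrist','side'):covers(cap(n),(460,680,-340,-130))
print('bed');covers(cap('top'),(380,740,90,255),lo=28,hi=48)
a=np.radians(67.5); go(571.5+48*np.cos(a),-231.5+48*np.sin(a),-8,67.5)
E
```

```text
px [346 106  18  29] c [ 676.6 -143. ] size [ 6.8 25.9] ang 0.3 z [17.2 24.8 26.4]
px [254 205  61  83] c [ 571.7 -231.5] size [86.7 58.2] ang 67.5 z [16.7 23.4 24.8]
px [388 216  12  26] c [ 678.5 -251.9] size [24.6  2.1] ang 87.1 z [16.4 25.5 34.4]
px [293 164  36  26] c [ 572.6 -229.1] size [86.8 59.6] ang 66.4 z [16.2 20.2 23.4]
bed
px [169 161  38  26] c [620.7 175.3] size [59.3 86.6] ang 2.0 z [32.9 37.3 41.5]
at [ 589.9 -186.6  119.3] yaw 67.56 open 86.5 F [ 0.2 -0.1 -1.2] t 27.1 -> units [-0.02  0.01  5.09] turn 0.01
```

```bash
H="python3 -m handwheel"
$H '[[87,0,0,1,0],[87,0,0,1,0],[87,0,0,1,0],[87,0,0,1,0],[87,0,0,1,0]]' >/dev/null
$H '[[87,0,0,0.1,0],[87,0,0,0,0],[40,0,0,0,0],[40,0,0,0,0],[40,0,0,0,0]]'
$H '[[40,0,0,0,0],[40,0,0,0,0],[40,0,0,0,0]]'
$H '[[40,0,0,-1,0],[40,0,0,-1,0],[40,0,0,-1,0],[40,0,0,-1,0],[40,0,0,-1,0]]'
$H '[[40,0,0,0,0],[40,0,0,0,0]]' >/dev/null
python3 - <<'E'
from h import *
go(590,-187,0);held()
E
```

```text
t: 28.38
tool_pos: [589.9, -187.7, -7.7]
ee_rot: [180.0, -0.0, 67.5]
force: [0.7, -0.0, 0.0]
opening: 60.6
grip_force: 0.0
t: 28.75
tool_pos: [589.8, -187.6, -7.9]
ee_rot: [180.0, -0.0, 67.5]
force: [-1.0, 1.1, 4.4]
opening: 54.4
grip_force: 30.0
t: 29.38
tool_pos: [589.3, -187.7, 117.3]
ee_rot: [-180.0, 0.0, 67.5]
force: [0.9, 0.0, 0.2]
opening: 40.6
grip_force: 0.0
at [ 589.2 -187.4  115.9] yaw 67.48 open 40.4 F [ 1.1  0.3 -0.2] t 29.6 -> units [0.03 0.03 4.64] turn 0
side 147 x,z rel tips: lo [-9. -2.] hi [16. 41.]
  rect [ 4. 20.] [43. 25.] 88
wrist 2030 x,z rel tips: lo [-11.  -0.] hi [11. 41.]
  rect [-0. 20.] [23. 41.] 0
```

```bash
H="python3 -m handwheel"
$H '[[87,0,0,0,0],[87,0,0,0,0],[87,0,0,0,0],[87,0,0,0,0],[87,0,0,0,0]]' >/dev/null
python3 - <<'E'
from h import *
for n in ('wrist','side'):covers(cap(n),(460,660,-340,-150))
a=np.radians(67.5); go(571.5+47*np.cos(a),-231.5+47*np.sin(a),-10,67.5)
E
```

```text
px [235 151  66  55] c [ 584.8 -160.9] size [50.6 58.8] ang 65.1 z [17.8 23.8 25.2]
px [282 180  27  17] c [ 585.6 -160.5] size [47.4 60. ] ang 65.7 z [15.9 21.3 24.1]
at [ 589.6 -187.7  116.9] yaw 67.47 open 87.2 F [-0.8  0.6  0.2] t 30.4 -> units [-0.02  0.    5.07] turn -0.01
```

Run:
```python
from h import *
for n in ('wrist','side'):covers(cap(n,n[0]+'8.png'),(460,660,-340,-40))
im=np.hstack([cv2.imread('pics/s8.png')[100:300,200:400],cv2.imread('pics/w8.png')[80:280,180:380]]);cv2.imwrite('pics/m8.png',cv2.resize(im,None,fx=2,fy=2))
```

```text
px [235 107  69  99] c [ 592.6 -145.1] size [86.5 58.2] ang 64.1 z [18.4 24.  25.3]
px [271 180  38  28] c [ 593.8 -142.7] size [89.4 60.1] ang 64.2 z [15.9 20.9 24.3]
```

View pics/m8.png

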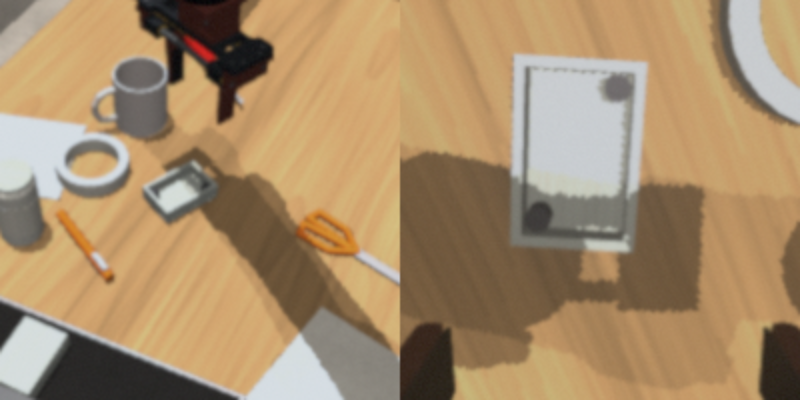

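```bash
H="python3 -m handwheel"
python3 - <<'E'
from h import *
a=np.radians(64.1); go(592.8+46.5*np.cos(a),-144.7+46.5*np.sin(a),-10.5,64.1)
E
```

```text
at [ 589.6 -187.7  116.9] yaw 67.47 open 87.0 F [-0.3  0.9 -0.2] t 30.6 -> units [ 3.49 -0.43  5.09] turn 0.56
```

```bash
H="python3 -m handwheel"
$H '[[87,1,-0.43,0,0],[87,1,0,0,0],[87,1,0,0,0],[87,0.49,0,0,0.56],[87,0,0,1,0]]' >/dev/null
$H '[[87,0,0,1,0],[87,0,0,1,0],[87,0,0,1,0],[87,0,0,1,0],[87,0,0,0.09,0]]' >/dev/null
python3 -c "
from h import *
a=np.radians(64.1); go(592.8+46.5*np.cos(a),-144.7+46.5*np.sin(a),-10.5,64.1)"
$H '[[40,0,0,0,0],[40,0,0,0,0],[40,0,0,0,0],[40,0,0,0,0],[40,0,0,0,0]]'
$H '[[40,0,0,0,0],[40,0,0,-0.3,0],[40,0,0,-0.3,0],[40,0,0,-0.3,0],[40,0,0,-0.3,0]]'
$H '[[40,0,0,-0.4,0],[40,0,0,-0.4,0],[40,0,0,-0.4,0],[40,0,0,-0.4,0],[40,0,0,-0.4,0]]'
python3 -c "
from h import *
held()"
```

```text
at [ 611.8 -102.7  -11.9] yaw 64.11 open 86.5 F [0.6 0.2 0.2] t 31.8 -> units [ 0.02  0.05 -0.06] turn 0.0
t: 32.42
tool_pos: [613.5, -102.9, -9.8]
ee_rot: [180.0, -0.0, 64.1]
force: [-0.5, 1.5, 6.0]
opening: 56.2
grip_force: 30.0
t: 33.05
tool_pos: [613.1, -102.9, 20.1]
ee_rot: [-180.0, -0.0, 64.1]
force: [0.7, -0.6, -1.7]
opening: 56.2
grip_force: 30.0
t: 33.67
tool_pos: [613.1, -102.9, 70.3]
ee_rot: [180.0, -0.0, 64.1]
force: [-0.1, -0.9, -2.0]
opening: 56.2
grip_force: 30.0
side 296 x,z rel tips: lo [-85. -32.] hi [11. 41.]
  rect [-29.  -7.] [109.  50.] 28
wrist 9325 x,z rel tips: lo [-90. -23.] hi [10. 41.]
  rect [-40.   9.] [103.  59.] 4
```

```bash
H="python3 -m handwheel"
cat >> h.py <<'E'
def tilt():
    s=manip.read_state(); p=s['tool_pos']; a=np.radians(s['ee_rot'][2])
    for n in('side','wrist'):
        W=cloud(cap(n)).reshape(-1,3); d=W-p
        X=d[:,0]*np.cos(a)+d[:,1]*np.sin(a); Y=d[:,0]*np.sin(a)-d[:,1]*np.cos(a); Z=d[:,2]-29
        m=(abs(Y)<27)&(abs(X)<100)&(W[:,2]>12)&((X<-13)|(X>13)|(Z<-3))&(Z<40)&(Z>-105)
        P=np.c_[X,Z][m].astype(np.float32)
        if len(P)<20: print(n,'none');continue
        r=cv2.boxPoints(cv2.minAreaRect(P)); e=sorted([r[1]-r[0],r[2]-r[1]],key=np.linalg.norm)
        print(n,len(P),'long',np.round(e[1]),'ang',round(np.degrees(np.arctan2(e[1][1],e[1][0]))%180),'lo',np.round(P.min(0)),'hi',np.round(P.max(0)))
    print('t',round(s['t'],1),'tool',np.round(p,1),'open',round(s['opening'],1),'grip',round(s['grip_force']),'F',np.round(s['force'],1))
E
python3 -c "from h import *; tilt()"
$H '[[40,0,0,-1,0],[40,0,0,-1,0],[40,0,0,0,0]]' >/dev/null
python3 -c "from h import *; tilt()"
$H '[[40,0,0,0.3,0],[40,0,0,0.3,0],[40,0,0,0.3,0],[40,0,0,-1,0],[40,0,0,0,0]]' >/dev/null
python3 -c "from h import *; tilt()"
```

```text
side 183 long [105.  42.] ang 22 lo [-86. -34.] hi [14. 30.]
wrist 6780 long [89.  9.] ang 5 lo [-90. -25.] hi [0. 4.]
t 33.8 tool [ 613.8 -103.2   70.9] open 56.5 grip 30 F [ 0.5 -1.3 -0.8]
side 205 long [86. 15.] ang 10 lo [-87. -35.] hi [3. 1.]
wrist 6760 long [90. 10.] ang 6 lo [-91. -25.] hi [0. 3.]
t 34.2 tool [ 614.  -103.3  120.7] open 56.2 grip 30 F [ 0.8 -0.5 -2.2]
side 219 long [87. 11.] ang 7 lo [-86. -31.] hi [4. 1.]
wrist 6741 long [89. 10.] ang 6 lo [-90. -25.] hi [0. 4.]
t 35.0 tool [ 614.  -103.5  122.8] open 56.2 grip 30 F [ 0.5  0.1 -2.4]
```

```bash
H="python3 -m handwheel"
$H '[[40,0,0,0.9,0],[40,0,0,0.9,0],[40,0,0,0.9,0],[40,0,0,0,0]]' >/dev/null
$H '[[56.6,0,0,0,0]]' | grep -E "open|grip"
$H '[[57,0,0,0,0]]' | grep -E "open|grip"
$H '[[57.3,0,0,0,0]]' | grep -E "open|grip"
python3 -c "from h import *; tilt()"
```

```text
opening: 56.2
grip_force: 30.0
opening: 57.1
grip_force: 12.8
opening: 57.6
grip_force: 8.6
side 203 long [66. 62.] ang 43 lo [-65. -66.] hi [13. -3.]
wrist 1531 long [62. 62.] ang 45 lo [-49. -67.] hi [14. -3.]
t 36.0 tool [ 613.5 -103.1   55.3] open 57.6 grip 9 F [-0.2  0.1 -0.7]
```

```bash
H="python3 -m handwheel"
$H '[[57.3,0,0,0,0]]' | grep -E "open|grip"
python3 -c "from h import *; tilt()"
```

```text
opening: 57.4
grip_force: 8.7
side 153 long [30. 74.] ang 68 lo [-30. -72.] hi [18. -1.]
wrist 472 long [ 5. -2.] ang 160 lo [ 9. -6.] hi [15. -1.]
t 36.2 tool [ 613.5 -102.7   55. ] open 57.4 grip 9 F [ 0.6 -0.2  0.5]
```

```bash
H="python3 -m handwheel"
$H '[[57.3,0,0,0,0],[57.3,0,0,0,0],[40,0,0,0,0],[40,0,0,0,0]]' | grep -E "open|grip"
python3 -c "
from h import *; tilt()
cap('side','s9.png'); cv2.imwrite('pics/m9.png',cv2.resize(cv2.imread('pics/s9.png')[80:260,180:400],None,fx=2.5,fy=2.5))"
```

```text
opening: 56.2
grip_force: 30.0
side 148 long [29. 76.] ang 69 lo [-30. -72.] hi [17. -2.]
wrist 476 long [ 6. -1.] ang 165 lo [ 9. -5.] hi [15. -1.]
t 36.8 tool [ 613.4 -103.    54.9] open 56.2 grip 30 F [-0.5  1.1  5. ]
```

View pics/m9.png

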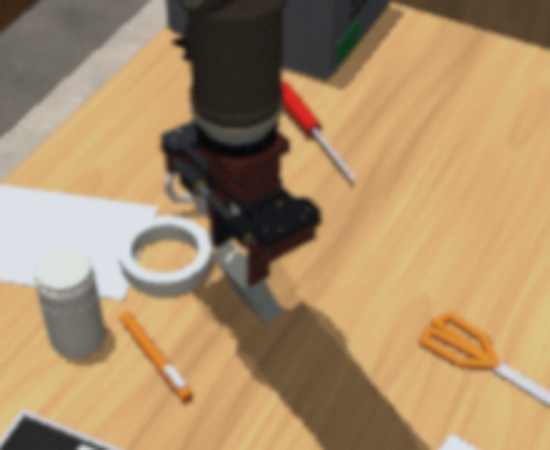

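```bash
H="python3 -m handwheel"
$H '[[57.2,0,0,-0.1,0],[57.2,0,0,-0.1,0],[57.2,0,0,0,0],[40,0,0,0,0],[40,0,0,0,0]]' | grep -E "open|grip|force"
python3 -c "from h import *; tilt()"
$H '[[40,-0.3,0,0.1,0],[40,-0.3,0,0.1,0],[40,0,0,0,0]]' | grep -E "force"
python3 -c "from h import *; tilt()"
```

```text
force: [0.1, -0.3, -1.7]
opening: 56.3
grip_force: 30.0
side 150 long [34. 82.] ang 68 lo [-36. -76.] hi [18. -1.]
wrist 574 long [ 92. -73.] ang 141 lo [  8. -76.] hi [100.  -2.]
t 37.5 tool [ 613.  -102.9   59.4] open 56.3 grip 30 F [ 0.1 -0.3 -1.7]
force: [-0.7, 1.4, 2.0]
grip_force: 30.0
side 148 long [28. 73.] ang 69 lo [-27. -71.] hi [18.  1.]
wrist 585 long [ 6. -3.] ang 155 lo [ 8. -6.] hi [16. -1.]
t 38.0 tool [ 606.1 -117.6   54.9] open 56.5 grip 30 F [-0.7  1.4  2. ]
```

```bash
H="python3 -m handwheel"
$H '[[57,-0.3,0,0,0],[57,-0.3,0,0.05,0],[57,-0.3,0,0.05,0],[57,0,0,0,0]]' | grep -E "force|open"
python3 -c "from h import *; tilt()"
$H '[[57,-0.3,0,0,0],[57,-0.3,0,0,0],[57,-0.3,0,0.05,0],[40,0,0,0,0],[40,0,0,0,0]]' | grep -E "force|open"
python3 -c "from h import *; tilt()"
```

```text
force: [-4.5, 2.3, 14.9]
opening: 57.4
grip_force: 20.4
side 229 long [ 9. 74.] ang 83 lo [-12. -70.] hi [19.  5.]
wrist 2569 long [ 5. 76.] ang 86 lo [  8. -71.] hi [17.  5.]
t 38.6 tool [ 597.3 -137.9   53.8] open 57.4 grip 20 F [-4.5  2.3 14.9]
force: [-2.2, 1.8, 12.6]
opening: 57.5
grip_force: 30.0
side 338 long [  8. -76.] ang 96 lo [ -2. -68.] hi [30.  8.]
wrist 4719 long [ 13. -78.] ang 99 lo [ 13. -69.] hi [26.  9.]
t 39.4 tool [ 587.2 -157.4   51.9] open 57.5 grip 30 F [-2.2  1.8 12.6]
```

```bash
H="python3 -m handwheel"
$H '[[57,-0.35,0,0.08,0],[57,-0.35,0,0.1,0],[57,-0.37,0,0.2,0],[57,-0.37,0,0.2,0],[57,0,0,0,0]]' | grep -E "force|open"
python3 -c "from h import *; tilt()"
$H '[[57,-0.31,0,0.25,0],[57,-0.31,0,0.3,0],[57,0,0,0,0]]' | grep -E "force|open"
python3 -c "from h import *; tilt()"
```

```text
force: [-3.6, -3.4, 10.5]
opening: 57.6
grip_force: 27.0
side 521 long [ 47. -71.] ang 124 lo [  7. -54.] hi [65. 17.]
wrist 10216 long [ 50. -72.] ang 125 lo [ 13. -53.] hi [62. 20.]
t 40.1 tool [ 570.3 -192.6   37.1] open 57.6 grip 27 F [-3.6 -3.4 10.5]
force: [-1.5, -2.2, 5.0]
opening: 57.5
grip_force: 29.8
side 520 long [ 64. -56.] ang 139 lo [ 13. -40.] hi [76. 23.]
wrist 12580 long [ 62. -52.] ang 140 lo [ 13. -35.] hi [74. 20.]
t 40.5 tool [ 563.3 -206.4   22.8] open 57.5 grip 30 F [-1.5 -2.2  5. ]
```

Working well; finish the arc.

```bash
H="python3 -m handwheel"
$H '[[57,-0.22,0,0.35,0],[57,-0.22,0,0.35,0],[57,-0.12,0,0.35,0],[57,-0.12,0,0.3,0],[57,0,0,0,0]]' | grep -E "force|open"
python3 -c "from h import *; tilt()"
$H '[[57,0,0,0.2,0],[57,0,0,0.15,0],[57,0,0,0,0]]' | grep -E "force|open"
python3 -c "from h import *; tilt()"
```

```text
force: [-0.3, -0.5, 0.5]
opening: 58.0
grip_force: 30.0
side 480 long [74. -0.] ang 180 lo [13. -5.] hi [87. 23.]
wrist 16848 long [ 72. -15.] ang 168 lo [13.  4.] hi [84. 23.]
t 41.3 tool [ 556.4 -219.5  -11.6] open 58.0 grip 30 F [-0.3 -0.5  0.5]
force: [-0.6, -2.2, 1.6]
opening: 57.7
grip_force: 30.0
side 455 long [74. -6.] ang 175 lo [13.  3.] hi [87. 24.]
wrist 17483 long [71. -7.] ang 175 lo [13. 13.] hi [83. 24.]
t 41.8 tool [ 557.  -218.6  -20.1] open 57.7 grip 30 F [-0.6 -2.2  1.6]
```

```bash
H="python3 -m handwheel"
$H '[[57,0,0,0.1,0],[57,0,0,0,0],[80,0,0,0,0],[87,0,0,0,0],[87,0,0,-1,0]]' | grep -E "force|open"
$H '[[87,0,0,-1,0],[87,0,0,-1,0],[87,0,0,-1,0],[87,0,0,0,0],[87,0,0,0,0]]' >/dev/null
python3 - <<'E'
from h import *
for n in('wrist','side'):covers(cap(n),(460,660,-340,-40))
go(576,-183,-21,64)
E
```

```text
force: [0.9, -0.9, 0.2]
opening: 84.2
grip_force: 0.0
px [246 110  77 109] c [ 574.5 -183.2] size [85.1 58.2] ang 64.1 z [23.1 24.2 25.3]
px [283 174  38  27] c [ 576.3 -181.3] size [88.  60.4] ang 65.0 z [17.6 22.3 24.9]
at [ 556.4 -218.    76.5] yaw 64.12 open 87.0 F [0.9 0.3 0.3] t 43.2 -> units [1.6  0.09 3.9 ] turn 0.02
```

```bash
H="python3 -m handwheel"
$H '[[87,0.8,0.05,0,0],[87,0.79,0,0,0],[87,0,0,1,0],[87,0,0,1,0],[87,0,0,1,0]]' >/dev/null
$H '[[87,0,0,0.85,0],[87,0,0,0,0],[40,0,0,0,0],[40,0,0,0,0],[40,0,0,0,0]]' | grep -E "pos|force|open"
$H '[[40,0,0,0,0],[40,0,0,0,0],[40,0,0,0,0],[40,0,0,-1,0],[40,0,0,-1,0]]' | grep -E "pos|force|open"
$H '[[40,0,0,-1,-1],[40,0,0,-1,-1],[40,0,0,0,-1],[40,0,0,0,-1],[40,0,0,0,-0.77]]' >/dev/null
python3 -c "
from h import *
a=np.radians(2.5);go(556.6-55*np.cos(a),177-55*np.sin(a),80,92.7);tilt()"
```

```text
tool_pos: [575.9, -183.4, -17.9]
force: [-0.1, -0.1, 0.0]
opening: 60.5
grip_force: 0.4
tool_pos: [575.0, -183.3, 31.5]
force: [0.9, -0.5, -1.5]
opening: 58.0
grip_force: 30.0
at [ 575.3 -183.3   81.2] yaw 92.89 open 57.8 F [ 0.2  0.4 -1.7] t 45.7 -> units [14.45 -2.22  0.05] turn 0.03
side 419 long [90.  2.] ang 1 lo [-43. -14.] hi [47. 14.]
wrist 9506 long [ 72. -23.] ang 162 lo [-31. -12.] hi [42. 15.]
t 45.7 tool [ 575.3 -183.3   81.2] open 57.8 grip 30 F [ 0.2  0.4 -1.7]
```

```bash
H="python3 -m handwheel"
$H '[[40,1,-0.15,0,0],[40,1,-0.15,0,0],[40,1,-0.15,0,0],[40,1,-0.15,0,0],[40,1,-0.15,0,0]]' >/dev/null
$H '[[40,1,-0.15,0,0],[40,1,-0.15,0,0],[40,1,-0.15,0,0],[40,1,-0.15,0,0],[40,1,-0.15,0,0]]' >/dev/null
$H '[[40,1,-0.15,0,0],[40,1,-0.15,0,0],[40,1,-0.15,0,0],[40,1,-0.15,0,0],[40,0.45,-0.12,0,0]]' >/dev/null
$H '[[40,0,0,0,0],[40,0,0,0.7,0],[40,0,0,0.7,0],[40,0,0,0.7,0],[40,0,0,0.7,0]]' >/dev/null
$H '[[40,0,0,0.35,0],[40,0,0,0.2,0],[40,0,0,0,0],[40,0,0,0,0]]' 
python3 -c "
from h import *
go(501.7,174.6,-5,92.7)"
```

```text
t: 48.8
tool_pos: [503.3, 175.0, -1.9]
ee_rot: [180.0, -0.0, 92.7]
force: [0.2, 0.2, -0.8]
opening: 58.0
grip_force: 30.0
at [503.3 175.   -1.9] yaw 92.73 open 58.0 F [ 0.2  0.2 -0.8] t 48.8 -> units [-0.01 -0.06  0.12] turn 0.0
```

```bash
H="python3 -m handwheel"
$H '[[40,0,0,0.11,0],[40,0,0,0,0],[72,0,0,0,0],[72,0,0,0,0],[72,0,0,0,0]]' | grep -E "pos|force|open"
$H '[[72,0,0,-1,0],[72,0,0,-1,0],[72,0,0,-1,0],[72,0,0,-1,0],[72,0,0,-1,0]]' >/dev/null
$H '[[40,-1,0,-1,0],[40,-1,0,-1,0],[40,-1,0,-1,0],[40,-1,0,-1,0],[40,-1,0,-1,0]]' >/dev/null
$H '[[40,-1,0,0,0],[40,-1,0,0,0],[40,0,0,0,0]]' >/dev/null
python3 - <<'E'
from h import *
print('bed')
for n in('top','side'):
    c=cap(n,n[0]+'10.png');W=cloud(c);covers(c,(380,740,90,255),lo=28,hi=48,W=W)
    q=W[(W[...,2]>100)&(W[...,0]>400)&(W[...,0]<730)&(W[...,1]>255)&(W[...,1]<345)]
    print('hood pts',len(q),q.min(0).round(),q.max(0).round())
    for lo in range(100,200,10):
        p=q[(q[:,2]>=lo)&(q[:,2]<lo+10)&(abs(q[:,0]-553)<40)]
        if len(p): print(lo,len(p),'y',np.round(np.percentile(p[:,1],[2,50,98]),1))
c=cap('top');im=c['image'].astype(int);W=cloud(c)
m=(im.max(2)<45)&(W[...,2]>150)&(W[...,1]>230)&(W[...,0]>450)&(W[...,0]<650);p=W[m];print('tab',m.sum(),np.round(p.min(0)),np.round(p.max(0)),np.round(np.median(p,0)))
go(555,360,240,92.7)
E
```

```text
tool_pos: [502.9, 174.9, -5.2]
force: [-0.0, -0.6, 0.3]
opening: 72.0
grip_force: 0.0
bed
px [169 161  12  26] c [620.  205.7] size [25.3 59.9] ang 87.3 z [33.2 37.7 41.5]
px [167 211  11  26] c [501.3 204.3] size [58.2 25.1] ang 0.5 z [33.3 37.1 40.8]
hood pts 3598 [400. 256. 100.] [730. 324. 196.]
150 1 y [267.5 267.5 267.5]
160 505 y [266.7 284.2 301. ]
170 188 y [264.9 286.4 302.3]
180 141 y [298.1 302.9 314.5]
190 124 y [299.3 306.1 312.5]
px [192 258  42  41] c [621.  176.8] size [60.2 89.2] ang 2.0 z [32.9 35.9 38.3]
px [238 278  40  42] c [504.8 174.2] size [58.5 84.6] ang 3.2 z [33.3 35.9 38.2]
hood pts 5676 [400. 260. 100.] [730. 327. 192.]
100 48 y [310.5 313.3 315.7]
110 55 y [311.1 314.1 316.5]
120 70 y [310.7 313.4 316.1]
130 57 y [311.4 313.9 316.2]
140 56 y [311.8 314.3 316.5]
150 58 y [312.2 314.9 317.3]
160 707 y [269.5 285.6 316.4]
170 63 y [311.2 313.7 316.5]
180 255 y [303.3 311.  316.3]
190 40 y [305.3 310.8 313.9]
tab 423 [451. 260. 150.] [650. 571. 196.] [556. 302. 184.]
at [511.1   1.2 244.6] yaw 92.78 open 40.1 F [-0.4  0.7  0.7] t 51.2 -> units [14.25  2.45  0.19] turn 0.01
```

View pics/t10.png

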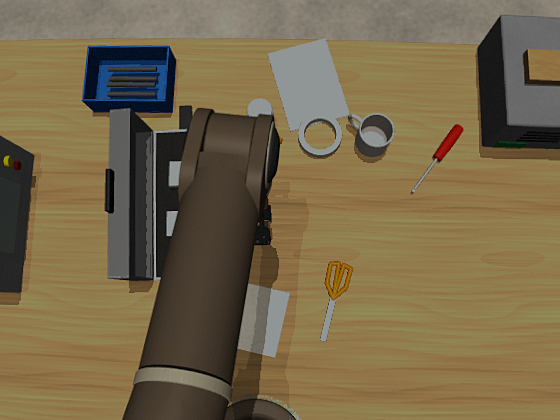

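```bash
H="python3 -m handwheel"
$H '[[40,1,0.18,0,0],[40,1,0.18,0,0],[40,1,0.18,0,0],[40,1,0.18,0,0],[40,1,0.18,0,0]]' >/dev/null
$H '[[40,1,0.18,0,0],[40,1,0.18,0,0],[40,1,0.18,0,0],[40,1,0.18,0,0],[40,1,0.18,0,0]]' >/dev/null
$H '[[40,1,0.18,0,0],[40,1,0.18,0,0],[40,1,0.18,0,0],[40,0.94,0.13,0,0],[40,0,0,0,0]]' >/dev/null
$H '[[40,0,0,1,0],[40,0,0,1,0],[40,0,0,1,0],[40,0,0,0.8,0],[40,0,0,0,0]]'
python3 - <<'E'
from h import *
go(556,340,149,92.7)
for n in('side','wrist'):
    W=cloud(cap(n)).reshape(-1,3); p=manip.read_state()['tool_pos']; d=W-p
    for lo in (20,25,30,35,40):
        q=W[(abs(d[:,0])<45)&(abs(d[:,1])<20)&(d[:,2]>lo)&(d[:,2]<lo+5)]; print(n,lo,len(q),np.round(np.r_[q.min(0),q.max(0)]) if len(q) else '')
E
```

```text
t: 53.7
tool_pos: [555.6, 350.1, 148.5]
ee_rot: [-179.9, 0.1, 92.7]
force: [-0.4, -0.2, 0.4]
opening: 40.1
grip_force: 0.0
at [555.6 350.1 148.5] yaw 92.69 open 40.1 F [-0.4 -0.2  0.4] t 53.7 -> units [-0.4  -0.   -0.02] turn -0.0
side 20 0 
side 25 5 [528. 361. 177. 584. 364. 179.]
side 30 11 [526. 356. 180. 585. 364. 185.]
side 35 8 [527. 359. 185. 583. 364. 190.]
side 40 6 [526. 359. 190. 584. 364. 194.]
wrist 20 0 
wrist 25 17 [528. 346. 179. 583. 362. 181.]
wrist 30 177 [527. 339. 181. 584. 363. 186.]
wrist 35 206 [527. 340. 186. 584. 363. 191.]
wrist 40 228 [527. 339. 191. 584. 363. 196.]
```

```bash
H="python3 -m handwheel"
$H '[[40,-0.4,0,0,0],[40,-0.4,0,0,0],[40,-0.1,0,0,0]]' | grep -E "pos|force"
$H '[[40,-0.3,0,-0.08,0],[40,-0.3,0,-0.08,0],[40,-0.3,0,-0.06,0],[40,-0.3,0,-0.06,0],[40,-0.3,0,-0.03,0]]' | grep -E "pos|force"
$H '[[40,-0.3,0,-0.03,0],[40,-0.3,0,0,0],[40,-0.3,0,0,0],[40,-0.3,0,0.02,0],[40,-0.3,0,0.02,0]]' | grep -E "pos|force"
python3 - <<'E'
from h import *
go(0,0,0); cap('side','s11.png')
E
```

```text
tool_pos: [557.8, 327.2, 150.5]
force: [-0.4, 0.4, -0.2]
grip_force: 0.0
tool_pos: [559.6, 290.9, 158.1]
force: [2.0, 3.1, 0.2]
grip_force: 2.1
tool_pos: [561.1, 253.1, 157.4]
force: [2.6, 3.0, 3.6]
grip_force: 2.0
at [561.1 253.1 157.4] yaw 92.72 open 40.1 F [2.6 3.  3.6] t 55.4 -> units [ -9.04 -22.9    6.3 ] turn 0
```

View pics/s11.png

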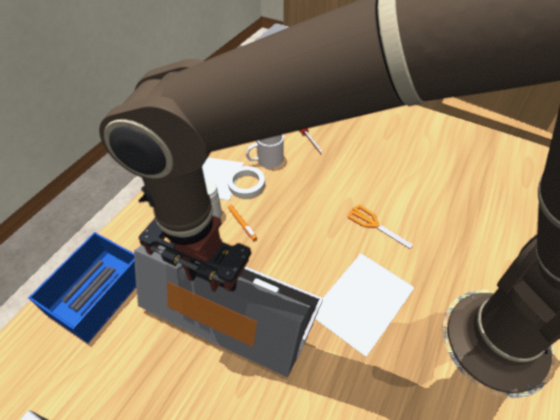

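```bash
H="python3 -m handwheel"
$H '[[40,-0.3,0,0.05,0],[40,-0.3,0,0.05,0],[40,-0.29,0,0.07,0],[40,-0.29,0,0.07,0],[40,-0.28,0,0.1,0]]' | grep -E "pos|force: \["
$H '[[40,-0.28,0,0.1,0],[40,-0.28,0,0.12,0],[40,-0.27,0,0.13,0],[40,-0.27,0,0.14,0],[40,-0.26,0,0.15,0]]' | grep -E "pos|force: \["
$H '[[40,-0.25,0,0.17,0],[40,-0.25,0,0.17,0],[40,-0.24,0,0.19,0],[40,-0.23,0,0.19,0],[40,-0.22,0,0.21,0]]' | grep -E "pos|force: \["
$H '[[40,-0.22,0,0.21,0],[40,-0.2,0,0.23,0],[40,-0.2,0,0.23,0],[40,-0.18,0,0.24,0],[40,-0.18,0,0.25,0]]' | grep -E "pos|force: \["
python3 -c "
from h import *
go(556,106,34)"
```

```text
tool_pos: [562.6, 216.5, 148.7]
force: [1.8, 1.7, 3.9]
tool_pos: [564.2, 182.7, 132.5]
force: [2.4, 2.0, 3.1]
tool_pos: [565.6, 153.1, 109.2]
force: [2.3, -0.4, 3.0]
tool_pos: [566.8, 128.7, 80.1]
force: [1.8, -0.4, 2.4]
at [566.8 128.7  80.1] yaw 92.73 open 39.9 F [ 1.8 -0.4  2.4] t 58.0 -> units [-0.89 -0.48  1.85] turn 0
```

```bash
H="python3 -m handwheel"
$H '[[40,-0.15,0,0.26,0],[40,-0.15,0,0.26,0],[40,-0.13,0,0.27,0],[40,-0.12,0,0.27,0],[40,-0.1,0,0.25,0]]' | grep -E "pos|force: \["
$H '[[40,-0.08,0,0.16,0],[40,-0.03,0,0.1,0],[40,0,0,0.1,0],[40,0,0,0,0]]' | grep -E "pos|force: \["
$H '[[40,0,0,0.08,0],[40,0,0,0,0]]' | grep -E "pos|force: \["
$H '[[40,0,0,0.08,0],[40,0,0,0,0]]' | grep -E "pos|force: \["
python3 -c "
from h import *
W=cloud(cap('side')); m=(W[...,0]>390)&(W[...,0]<510)&(W[...,1]>90)&(W[...,1]<260)&(W[...,2]>30); q=W[m]
A=np.c_[q[:,:2]-[556,178],np.ones(len(q))]; k=np.median(q[:,2]); g=abs(q[:,2]-k)<15; print(len(q),np.linalg.lstsq(A[g],q[g,2],rcond=None)[0],k)"
```

```text
tool_pos: [567.5, 112.3, 47.4]
force: [0.7, -1.8, 2.5]
tool_pos: [567.3, 110.5, 38.5]
force: [0.2, 0.5, -0.0]
tool_pos: [567.5, 110.3, 36.7]
force: [0.9, 0.4, -0.6]
tool_pos: [567.7, 110.2, 34.7]
force: [0.7, -0.4, -0.6]
11753 [-6.90460502e-02  2.77409572e-01  5.11495762e+02] 512.054908922072
```

```bash
H="python3 -m handwheel"
$H '[[40,0,0,0.08,0],[40,0,0,0,0]]' | grep -E "pos|force: \["
$H '[[40,0,0,0.08,0],[40,0,0,0,0]]' | grep -E "pos|force: \["
$H '[[40,0,0,0.08,0],[40,0,0,0,0]]' | grep -E "pos|force: \["
python3 -c "
from h import *
W=cloud(cap('side')).reshape(-1,3); q=W[(W[:,0]>390)&(W[:,0]<730)&(W[:,1]>90)&(W[:,1]<260)&(W[:,2]>30)&(W[:,2]<95)]
for lo in range(100,260,20):
    p=q[(q[:,1]>=lo)&(q[:,1]<lo+20)]; print(lo,len(p),np.round(np.percentile(p[:,2],[10,50,90]),1) if len(p) else '')
"
```

```text
tool_pos: [567.8, 110.1, 32.7]
force: [-0.2, 0.2, -0.1]
tool_pos: [567.7, 110.2, 30.7]
force: [-0.6, 0.2, -0.2]
tool_pos: [567.8, 110.2, 30.0]
force: [-5.3, -2.1, 13.9]
100 887 [56.5 58.3 61.1]
120 1221 [56.5 58.4 60.3]
140 1190 [56.6 58.5 60.3]
160 1258 [56.7 58.6 60.4]
180 1291 [56.5 58.4 60.4]
200 1356 [56.3 58.3 60.1]
220 1395 [55.9 57.7 59.6]
240 1588 [42.5 57.2 59.3]
```

```bash
H="python3 -m handwheel"
$H '[[40,0,0,0.04,0],[40,0,0,0,0]]' | grep -E "pos|force: \["
$H '[[40,0,0,-0.5,0],[40,0,0,-1,0],[40,0,0,-1,0],[40,0,0,-1,0],[40,0,0,-1,0]]' >/dev/null
$H '[[40,-1,0,-1,0],[40,-1,0,-1,0],[40,-1,0,-1,0],[40,-1,0,0,0],[40,0,0,0,0]]' | grep -E "pos|force: \["
python3 -c "
from h import *
cap('side','s12.png')
W=cloud(cap('side')).reshape(-1,3); q=W[(W[:,0]>390)&(W[:,0]<730)&(W[:,1]>90)&(W[:,1]<260)&(W[:,2]>50)&(W[:,2]<75)]
A=np.c_[q[:,:2]-[556,178],np.ones(len(q))]; print(len(q),np.linalg.lstsq(A,q[:,2],rcond=None)[0])"
```

```text
tool_pos: [567.8, 110.2, 29.9]
force: [-7.8, -1.6, 23.9]
tool_pos: [572.5, 8.4, 215.8]
force: [0.1, -0.9, -0.9]
10116 [ 1.00881306e-03 -4.16808692e-03  5.81681704e+01]
```

View pics/s12.png

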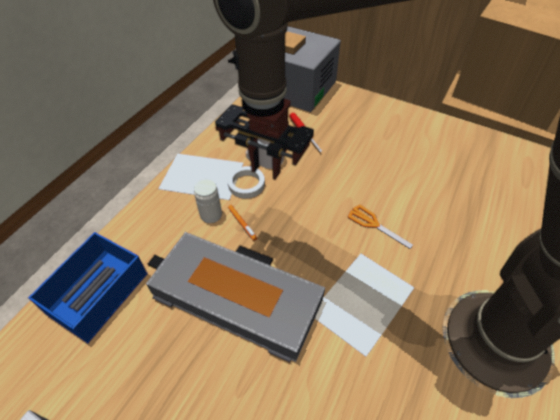

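The picture shows the hood lying shut and level: window near (237,287), top plane about 58 mm up with no slope. The bench things are in place and the gripper is clear of everything.

```bash
python3 -c "
from plant import manip
print(manip.job_done())"
```

```text
the job is handed in; nothing more can be done
None
```

Both covers (only two were on the bench) lie smooth face up on the mat under the fully shut hood, and the job is handed in; the first cover was dropped while being turned and happened to land smooth side up.

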